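# Fit the end board of a wooden planter on its dowels and hold it down

## Robot

A 7-joint arm with a two-finger parallel gripper is mounted at the origin on the work surface. World frame = base frame: x ahead of the robot, y to its left, z up, the work surface at z = 0. Lengths are in m, angles in rad, forces in N, time in s.
With the tool pointing down it reaches from about 0.35 to 0.9 m from the base axis. Payload 8.1 kg.
Tool frame: the origin (TCP) lies midway between the tips of the shut fingers; the grasp point (between the pads) lies arm.grasp_offset behind it (arm.grasp_offset is the distance from the TCP to the grasp point, in m); z points along the fingers, y is the line along which they close (so a half turn about z gives the same grasp; the last joint's range is limited). The gripper opens to 92 mm and grips with 3 to 60 N. Pads are 19 mm wide; open, the fingers measure 130 mm over their backs; the gripper's body (75 mm by 190 mm) begins 47 mm behind the grasp point.
Start: joints at [1.186, 0.434, 0.025, 1.573, -0.012, 1.134, -0.075], TCP at [0.174, -0.6, 0.227] pointing down, gripper open.
Joint ranges: [-2.62, 2.62], [-0.44, 2.09], [-1.27, 1.32], [0.08, 2.57], [-1.32, 4.46], [0.12, 2], [-2.74, 2.74]. Speed limits (rad/s): [2.22, 2.22, 3.01, 3.01, 3.14, 3.14, 3.14].

## Interface

Orientations are given as a rotation vector (axis times angle).
In Python, from cell import observe, imaging, arm gives the robot as it stands.
- The arm moves only by the tool apply_moves, never from a script. Its argument "commands" is a list of rows, each a list of 5 numbers: the opening in per cent of the stroke, from 0 (shut) to 100 (fully open), then the shift along the world's x, y, z in units of 0.06 m (1.0 is 0.06 m), then the turn about the world's z in units of 0.5 rad (1.0 is 0.5 rad). A call has 1 to 12 rows; each row shifts and turns the commanded pose from where the row before left it; what a row does not reach is not made up. A row lasts 1/8 s, in which the tool goes at most 62.5 mm and 10.7 degrees, less where a joint would pass 70% of its speed; a pose out of reach is approached as far as the arm can. A call with a number of a shift or a turn outside -1 to 1 is refused whole. A call with a gripper value outside its range is refused whole. The fingers move at their own pace and stop on an object; "newtons" is the grip in N (left out, the last holds). Time passes only in rows, so rows that do not move let the fingers close. It gives the time, the measured TCP pose, the force, the opening and the grip force at its end, in the units of the state.
- observe(): the state, without advancing time (a new reading comes with each control period).
- imaging.get_image(name): name is "scene" or "top" or "wrist"; returns (picture, depth): 420x560x3 uint8, red, green, blue; 420x560 float32, m along the optical axis (not along the pixel's ray), 0 where there is no reading.
- imaging.camera_params(name): a dict with "camera_matrix" (3x3 intrinsics, pixels), "origin" and "rotation" of the camera in the world; the wrist camera has in their place "tool_from_camera" (4x4, takes a point from camera to tool coordinates, whose origin is the TCP and whose axes are the flange's). Camera axes: x right, y up, looking along -z (the intrinsics and any distortion apply to the point x, -y, -z); pixel columns grow to the right and rows downward; lengths in m; the calibration is good to about 2 mm. A picture is of the moment at which its call begins: read the wrist's pose just before it. camera_params takes no time and is no camera call.
- arm.sign_off(): hands the job in; it is judged then, once.
The state is a dict: "clock": time; "joints": joint angles; "dq": joint speeds; "joint_efforts": joint torques, N m; "position": TCP position; "ee_rot": TCP orientation; "force": force on the tool from outside, world axes, zero at the start; "ft_torque": the same for the moment, N m; "width": opening from 0.0 (shut) to 1.0 (fully open); "gripper_force": force on a finger pad.
Only numpy, scipy, OpenCV 4.12 (cv2) and the standard library are available. Lean on these libraries where they do the work, as an engineer would, in place of code of your own. Each camera call takes 0.05 s, during which the arm holds its last target. There are 200 camera calls.

## Task

Close the open end of the wooden planter: slide the tall end board up out of the slotted rack, set it upright over the two dowels at the planter's open end and push it fully home, so that its lower edge sits flush on the bottom board. Finish while still holding it there, pressed down firmly (about 15 N, never more than 60 N), ready for the clamps. Leave the two low boards in the rack, and the screwdriver, flower pot and glue bottle as they are.

Things in the scene. Friction and masses are not known exactly. Their poses are not given: they have to be found in the camera images.
- end_board_center (a point): Centre of the end board: loose plain softwood, about 170 g, 142 wide (x), 20 thick (y), 120 high (z, up). At the start it stands upright in one of the rack's three slots, the tall one of the three boards, lower edge 12 and top edge 132 above the bench.
- end_board_foot (a point): Middle of the end board's lower edge, 60 below its centre; the board's axes. In this edge are two round blind holes, 9.5 in diameter, countersunk by 1.5, 25 deep, at x = -45 and +45. The board is symmetric and fits either way round.
- end_board: The end board itself; origin at the middle of its lower edge, axes as above.
- rack: Slotted wooden rack fixed to the bench, right (-y) of the planter; origin on the bench under its centre. 186 (x) by 190 (y), 92 high, floor 12 thick. Two upright cheeks at x = -63..-86 and 63..86 have vertical grooves 23.5 wide that take 8 of each side edge of a board. Slots at y = -56, 0, 56; boards stand with their x along rack x, faces free between the cheeks.
- low_board0_center (a point): Centre of one of the two low partition boards in the other slots: 142 wide, 20 thick, 85 high, standing on the rack floor (top at 97 above the bench). Not used; stays in the rack.
- low_board1_center (a point): Centre of the other low partition board, same size.
- planter: Wooden planter under assembly, fixed to the bench in a plywood jig 12 thick with cleats 20 high on it. Origin on the bench below the middle of the open end's joint; x across, y along it to the far end board already fitted (at y = 320, 120 high). A side slat is fitted on the -x side (x = -75 to -90, top 79 above the bench); the +x side is open.
- bottom_board: The planter's bottom board (150 in x, from y = -13 to y = 333, 18 thick), upper face 42 above the bench; same origin and axes as the planter; does not move.
- joint (a point): Middle of the joint at the open end: on the upper face of the bottom board, half-way between the two dowels; here the middle of the end board's lower edge must come, the board's x parallel to the planter's x (either way round).
- dowel0 (a point): Centre of the tip of one dowel: wooden, upright, 8 in diameter, 20 proud of the bottom board, its last 4.5 bevelled to 3.6 diameter; at x = -45 from the joint. It fits the board's holes with 0.75 play all round; a board held 2 mm off is drawn in by the bevels.
- dowel1 (a point): Centre of the tip of the other dowel, the same, at x = +45 from the joint.
- screwdriver: Screwdriver lying on the bench, 180 long. Leave it.
- pot: Terracotta flower pot, 100 across the rim, 95 high. Leave it.
- glue: White glue bottle with a cap, 52 across, 150 high. Leave it.
Things that resemble listed ones, but are neither listed nor needed, are in the scene too. What is shaped like the end_board but red is not meant.

How it is judged:
By the outcome, as a careful person would: the job done as asked, in the order asked, and still so for the second after the job is handed in, while the arm keeps its last pose, push and grip.
It also fails if it takes over 48 s, if anything falls off the work surface, if the arm or the gripper's body presses on something with over 40 N, if the wrist force passes 120 N, or if a joint passes its speed limit or range.

## Working session

There is one attempt and no reset: what is moved stays moved. The work goes in short steps, Python scripts to look and compute and a tool call to move; the robot and the scene stay as the last step left them, time stands still between calls to the robot, and variables do not carry over. Pictures are saved under pics/ and viewed, at most 10 in all, crops included, and the job is handed in when it is done.

Besides the shell and the picture viewer there is one more tool, called after "Call:" as name(argument=value, ...), one argument or row to a line, values as JSON. apply_moves: Moves the arm, as the interface text tells. Its arguments: {"type":"object","properties":{"commands":{"type":"array"},"newtons":{"type":"number"}},"required":["commands"]}

```bash
mkdir -p pics; cat > h.py <<'E'
import numpy as np, cv2
from cell import observe, imaging, arm
from scipy.spatial.transform import Rotation as R
def cam(name, s=None):
    p=imaging.camera_params(name); K=np.array(p["camera_matrix"],float)
    if name=="wrist":
        s=s or observe(); T=np.eye(4); T[:3,:3]=R.from_rotvec(s["ee_rot"]).as_matrix(); T[:3,3]=s["position"]
        T=T@np.array(p["tool_from_camera"]); return K,T[:3,3],T[:3,:3],p
    return K,np.array(p["origin"]),np.array(p["rotation"]),p
def cloud(name):
    c=cam(name); rgb,d=imaging.get_image(name); K,o,r,p=c
    v,u=np.mgrid[:d.shape[0],:d.shape[1]]
    P=np.stack([(u-K[0,2])/K[0,0]*d,-(v-K[1,2])/K[1,1]*d,-d],-1)@r.T+o
    P[d==0]=np.nan
    return rgb,d,P,c
def save(n,rgb): cv2.imwrite("pics/"+n,rgb[...,::-1])
E
python3 - <<'E'
from h import *
for n in("scene","top","wrist"):
    rgb,d,P,c=cloud(n); save(n+"0.png",rgb); np.savez("pics/%s0.npz"%n,rgb=rgb,P=P,d=d)
    print(n,c[3].keys(),c[0].round(1).tolist(),c[1].round(3),(d==0).mean())
s=observe(); print(s["clock"],s["ee_rot"],s["force"],arm.grasp_offset)
a=cv2.imread("pics/scene0.png")
E
```

```text
Traceback (most recent call last):
  File "h.py", line 13, in cloud
    P=np.stack([(u-K[0,2])/K[0,0]*d,-(v-K[1,2])/K[1,1]*d,-d],-1)@r.T+o
      ~~~~~~~~~~~~~~~~~~~~~~~~~~~~~~~~~~~~~~~~~~~~~~~~~~~~~~~~~~~~~~^~
ValueError: operands could not be broadcast together with shapes (420,560) (3,)
```

```bash
python3 - <<'E'
from h import *
for n in("scene","top","wrist"): print(n,imaging.camera_params(n))
E
```

```text
scene {'camera_matrix': array([[397.04110129,   0.        , 278.67627766],
       [  0.        , 397.04110129, 207.07231198],
       [  0.        ,   0.        ,   1.        ]]), 'origin': array([1.07298814, 0.3477081 , 0.77440904]), 'rotation': array([0.41665319, 0.95077251, 2.15611213])}
top {'camera_matrix': array([[433.15261882,   0.        , 279.66756903],
       [  0.        , 433.15261882, 209.93260643],
       [  0.        ,   0.        ,   1.        ]]), 'origin': array([ 0.34897658, -0.16336676,  1.17651874]), 'rotation': array([ 0.1294186 , -0.10058438, -1.56462029])}
wrist {'camera_matrix': array([[368.89254129,   0.        , 289.79528163],
       [  0.        , 368.89254129, 203.3190233 ],
       [  0.        ,   0.        ,   1.        ]]), 'tool_from_camera': array([[ 6.56711224e-04,  9.67782621e-01,  2.51786352e-01,
         6.68510012e-02],
       [ 9.99999558e-01, -4.66206036e-04, -8.16266778e-04,
         9.04191258e-04],
       [-6.72584484e-04,  2.51786777e-01, -9.67782500e-01,
        -1.58050494e-01],
       [ 0.00000000e+00,  0.00000000e+00,  0.00000000e+00,
         1.00000000e+00]])}
```

```bash
sed -i 's/return K,np.array(p\["origin"\]),np.array(p\["rotation"\]),p/return K,np.array(p["origin"]),R.from_rotvec(p["rotation"]).as_matrix(),p/' h.py
python3 - <<'E'
from h import *
for n in("scene","top","wrist"):
    rgb,d,P,c=cloud(n); save(n+"0.png",rgb); np.savez("pics/%s0.npz"%n,rgb=rgb,P=P,d=d)
    print(n,c[1].round(3),(d==0).mean())
s=observe(); print(s["clock"],s["ee_rot"],s["force"],arm.grasp_offset)
E
```

```text
scene [1.073 0.348 0.774] 0.003920068027210884
top [ 0.349 -0.163  1.177] 0.004077380952380952
wrist [ 0.238 -0.582  0.384] 0.00453656462585034
0.2 [-3.10956255e+00 -4.41004049e-01  3.49978603e-04] [ 0.7288066  -0.39163677 -0.09404028] 0.0188
```

View pics/scene0.png

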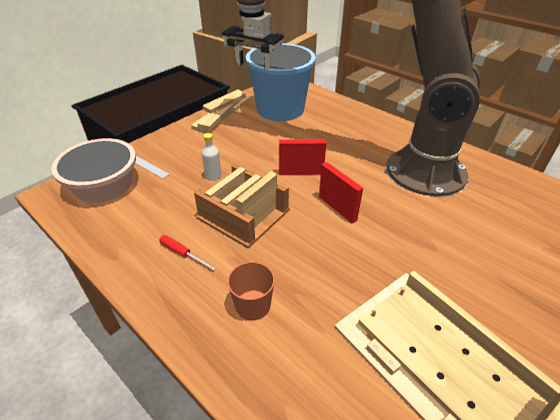

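View pics/top0.png

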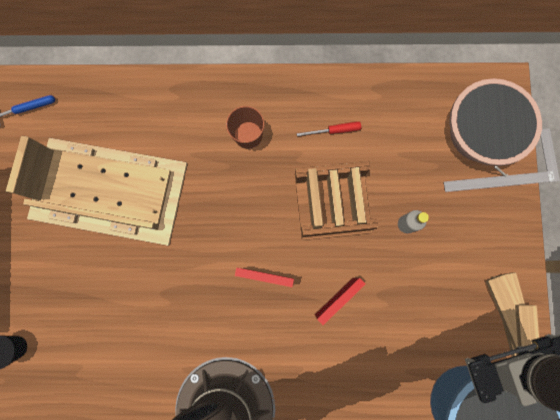

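The scene view shows the rack (about 243,205) holding three boards. Two red look-alikes stand on the bench (302,158 and 340,192), and the planter with its open end and dowels is at lower right (about 400,290–375,315). In the top view the rack is at (335,200) and the dowels at about (163,182) and (155,225).

The candidates are the three rack boards in the top view, at (315,197), (336,197) and (358,195). I'll measure their heights.

```bash
cat > m.py <<'E'
from h import *
D=np.load("pics/top0.npz"); P=D["P"]; rgb=D["rgb"]
def comp(m,lo=30):
    n,l,s,c=cv2.connectedComponentsWithStats(m.astype(np.uint8))
    return [(l==i,c[i]) for i in range(1,n) if s[i,4]>lo]
print("bench z",np.nanmedian(P[240:260,100:220,2]))
Z=P[...,2]; reg=np.zeros(Z.shape,bool); reg[160:240,290:385]=1
for lo,hi in((.120,.145),(.087,.107)):
    for m,c in comp(reg&(Z>lo)&(Z<hi)):
        q=P[m]; r=cv2.minAreaRect((q[:,:2]*1000).astype(np.float32)); print(lo,c.round(0),m.sum(),"z",np.median(q[:,2]).round(4),np.array(r[0]).round(1),np.array(r[1]).round(1),round(r[2],1), rgb[m].mean(0).round(0))
reg[:]=0; reg[130:250,20:190]=1
m=reg&(Z>.034)&(Z<.048); ms=max(comp(m),key=lambda t:t[0].sum())[0]; q=P[ms]
r=cv2.minAreaRect((q[:,:2]*1000).astype(np.float32)); print("bottom",np.median(q[:,2]),r)
print(cv2.boxPoints(r).round(1).tolist())
for m,c in comp(reg&(Z>.05)&(Z<.066),3): print("dowel?",c.round(1),m.sum(),P[m].mean(0).round(4))
o=[cv2.resize(rgb[160:245,285:385],None,fx=5,fy=5,interpolation=2),cv2.resize(np.load("pics/scene0.npz")["rgb"][155:245,190:295],None,fx=4.72,fy=4.72,interpolation=2)[:425,:295*1]]
save("crop1.png",np.hstack([cv2.resize(rgb[160:245,285:385],(400,340)),cv2.resize(np.load("pics/scene0.npz")["rgb"][155:245,190:296],(400,340))]))
E
python3 m.py
```

```text
bench z -0.0011329316006001289
0.12 [315. 197.] 492 z 0.1313 [ 537.8 -229.6] [142.4  20.4] 5.9 [206. 166. 119.]
0.087 [344. 199.] 1907 z 0.0938 [ 543.1 -285.4] [173.  189.7] 6.0 [185. 143. 100.]
0.087 [302. 172.] 106 z 0.0911 [ 609.  -198.6] [24.1 28.4] 0.4 [159. 109.  74.]
bottom 0.04102404964954931 ((588.1641845703125, 333.53009033203125), (345.26312255859375, 169.14707946777344), 76.92720031738281)
[[466.70001220703125, 184.5], [631.5, 146.1999969482422], [709.5999755859375, 482.6000061035156], [544.7999877929688, 520.7999877929688]]
dowel? [ 43.8 173.4] 184 [0.6116 0.488  0.0581]
dowel? [160.8 178. ] 10 [0.5995 0.1739 0.0561]
dowel? [153.3 210.6] 10 [0.5116 0.1891 0.0584]
dowel? [154.1 225.5] 13 [0.4725 0.1854 0.0579]
```

View pics/crop1.png

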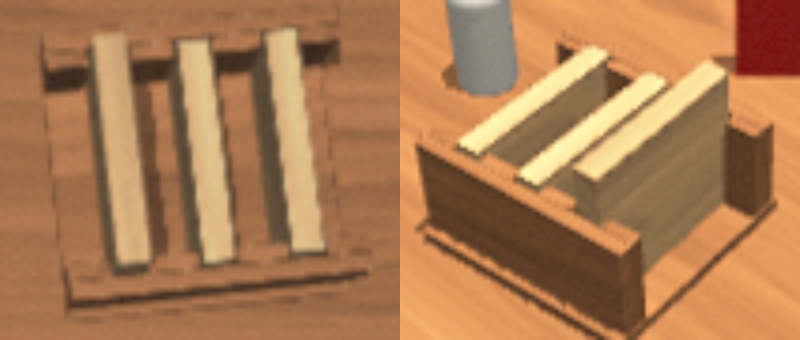

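The crop confirms it. The left board in the top view (315,197) is the only one with its top at z≈0.131, it measures 142×20 and is plain wood. The other two (336 and 358) have tops at about 0.095, and the red ones are outside the rack. So the target is the left board, centre about (0.538,-0.230), yaw +5.9°. I'll go above it.

Call:
apply_moves(
  commands=[
    [100,0,0,0.9,0],
    [100,0.61,0.62,0,-0.09],
    [100,0.61,0.62,0,-0.09],
    [100,0.61,0.62,0,-0.09],
    [100,0.61,0.62,0,-0.09],
    [100,0.61,0.62,0,0],
    [100,0.61,0.62,0,0],
    [100,0.61,0.62,0,0],
    [60,0.61,0.62,0,0],
    [50,0.61,0.62,0,0],
    [50,0.58,0.6,0,0],
    [50,0,0,0,0],
  ],
  newtons=40,
)

```text
clock: 1.7
position: [0.5406, -0.2248, 0.2803]
ee_rot: [-3.135, -0.171, -0.001]
force: [0.8, -1.8, -0.0]
width: 0.609
gripper_force: 0.0
```

```bash
cat > m2.py <<'E'
from h import *
s=observe(); print(s["position"],R.from_rotvec(s["ee_rot"]).as_matrix().round(3).tolist(),s["width"],s["joints"])
rgb,d,P,c=cloud("wrist"); save("w1.png",rgb); np.savez("pics/w1.npz",rgb=rgb,P=P,d=d)
Z=P[...,2]; m=(Z>.12)&(Z<.142)
n,l,st,ce=cv2.connectedComponentsWithStats(m.astype(np.uint8)); 
for i in range(1,n):
    if st[i,4]>300:
        q=P[l==i]; r=cv2.minAreaRect((q[:,:2]*1000).astype(np.float32)); print(ce[i].round(),st[i,4],np.median(q[:,2]),r)
        x=q[:,:2]-q[:,:2].mean(0); w,v=np.linalg.eigh(x.T@x); print(np.degrees(np.arctan2(v[1,1],v[0,1])), q.mean(0))
E
python3 m2.py
```

```text
[ 0.54057585 -0.22480443  0.28027593] [[0.994, 0.109, 0.001], [0.109, -0.994, 0.002], [0.001, -0.002, -1.0]] 0.6093578505163016 [ 0.4246432   0.34174284 -0.16462887  1.58190084  0.05579572  1.22282827
 -1.21147279]
[293. 189.] 3612 0.1321363429818228 ((535.8786010742188, -229.27920532226562), (135.92816162109375, 19.453493118286133), 5.988208770751953)
-173.98520935486528 [ 0.53959901 -0.22864301  0.13213747]
```

Call:
apply_moves(
  commands=[
    [45,-0.04,-0.07,-0.5,-0.01],
    [45,0,0,-0.6,0],
    [45,0,0,-0.6,0],
    [45,0,0,-0.5,0],
    [45,0,0,-0.5,0],
    [45,0,0,-0.3,0],
    [45,0,0,-0.09,0],
    [45,0,0,0,0],
  ],
)

```text
clock: 2.75
position: [0.5352, -0.2346, 0.0956]
ee_rot: [3.138, 0.15, -0.0]
force: [-0.2, -0.9, -0.1]
width: 0.452
gripper_force: 0.0
```

Call:
apply_moves(
  commands=[
    [45,0.04,0.09,0,0.02],
    [45,0,0,0,0],
    [30,0,0,0,0],
    [15,0,0,0,0],
    [10,0,0,0,0],
    [10,0,0,0,0],
    [10,0,0,0,0],
    [10,0,0,0,0],
  ],
  newtons=45,
)

```text
clock: 3.75
position: [0.538, -0.2284, 0.0954]
ee_rot: [3.137, 0.167, -0.0]
force: [-0.9, 0.1, 1.8]
width: 0.218
gripper_force: 45.0
```

Call:
apply_moves(
  commands=[
    [10,0,0,0.15,0],
    [10,0,0,0.25,0],
    [10,0,0,0.3,0],
    [10,0,0,0.3,0],
    [10,0,0,0.3,0],
    [10,0,0,0.3,0],
    [10,0,0,0.3,0],
    [10,0,0,0.3,0],
    [10,0,0,0,0],
  ],
)

```text
clock: 4.88
position: [0.5389, -0.2286, 0.2295]
ee_rot: [3.136, 0.168, 0.005]
force: [0.6, -1.7, -1.9]
width: 0.215
gripper_force: 45.0
```

```bash
sed -e 's/w1/w2/g' m2.py > m3.py; cat >> m3.py <<'E'
print(s["force"],s["ft_torque"])
rgb,d,P,c=cloud("scene"); save("s2.png",rgb); np.savez("pics/s2.npz",rgb=rgb,P=P)
rgb,d,P,c=cloud("top"); np.savez("pics/t2.npz",rgb=rgb,P=P)
E
sed -i 's/Z>.12)&(Z<.142/Z>.23)\&(Z<.26/' m3.py; python3 m3.py
```

```text
[ 0.53890272 -0.22857039  0.22948373] [[0.994, 0.107, 0.003], [0.107, -0.994, -0.001], [0.003, 0.002, -1.0]] 0.21510994709590134 [ 0.42864502  0.37530157 -0.16294457  1.66126989  0.06677805  1.10682464
 -1.21681407]
[252. 252.] 484 0.24765048744182144 ((547.6146850585938, -213.02450561523438), (10.074408531188965, 2.3437421321868896), 83.98152923583984)
89.2262797111374 [ 0.5476653  -0.21339852  0.24719504]
[327. 252.] 484 0.247558175163631 ((550.9109497070312, -243.9095458984375), (2.335303544998169, 10.089681625366211), 15.586421012878418)
103.05534736150285 [ 0.55091439 -0.24346404  0.24722594]
[ 0.5994009  -1.74804964 -1.87537302] [ 0.01559392 -0.0323607   0.03079323]
```

View pics/s2.png

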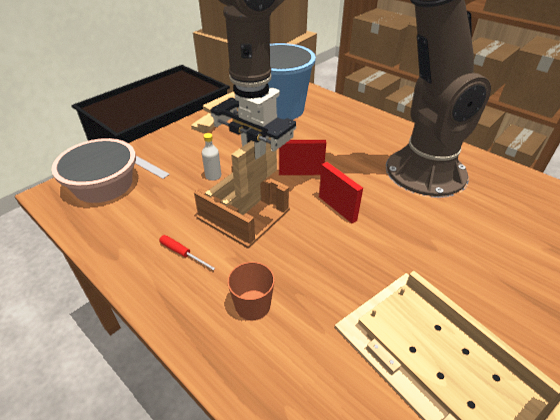

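```bash
python3 - <<'E'
from h import *
D=np.load("pics/w2.npz"); P=D["P"]; Z=P[...,2]
print(np.histogram(Z[np.isfinite(Z)],bins=np.arange(-.01,.36,.01))[0])
m=(Z>.255)&(Z<.275); q=P[m]; print(m.sum(),np.median(q[:,2]),cv2.minAreaRect((q[:,:2]*1000).astype(np.float32)))
D=np.load("pics/s2.npz"); P=D["P"]; r=D["rgb"]; save("s2c.png",cv2.resize(r[90:240,180:310],(520,600),interpolation=2))
E
```

```text
[51604 61272  5714   773   846   895   986   905   884   945 12447    16
     0     0     0     0     0     0     2    33     0     0     0     0
   206   369   393 11291   606   241   707  4994 31184  7238 27710 11949]
11616 0.2662783966228928 ((563.748046875, -226.83392333984375), (82.41169738769531, 35.059051513671875), 6.154873371124268)
```

View pics/s2c.png

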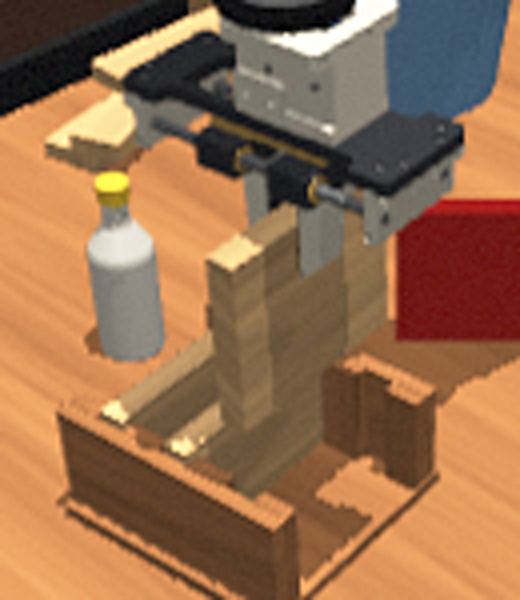

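The crop shows the board clear of its groove (top at 0.266, as expected), with the low boards still in the rack. Next I'll move to just short of the joint and look from there.

Call:
apply_moves(
  commands=[
    [10,0.03,0.3,0,0],
    [10,0.03,0.5,0,-0.1],
    [10,0.03,0.6,0,-0.1],
    [10,0.03,0.7,0,-0.1],
    [10,0.03,0.7,0,-0.1],
    [10,0.03,0.7,0,-0.1],
    [10,0.03,0.6,0,-0.1],
    [10,0.03,0.5,0,0],
    [10,0.03,0.4,0,0],
    [10,0.01,0.23,0,0],
    [10,0,0,0,0],
    [10,0,0,0,0],
  ],
)

```text
clock: 6.52
position: [0.5547, 0.0843, 0.2271]
ee_rot: [3.126, -0.305, -0.001]
force: [0.0, 0.4, -2.6]
width: 0.213
gripper_force: 45.0
```

```bash
cat > m4.py <<'E'
from h import *
s=observe(); M=R.from_rotvec(s["ee_rot"]).as_matrix(); print(s["position"].round(4),M.round(3).tolist(),s["width"])
for n,t in(("wrist","w3"),("top","t3"),("scene","s3")):
    rgb,d,P,c=cloud(n); np.savez("pics/%s.npz"%t,rgb=rgb,P=P,d=d); save(t+".png",rgb)
    Z=P[...,2]; print(n,"bench",np.nanmedian(Z[np.abs(Z)<.006]))
    roi=(P[...,0]>.44)&(P[...,0]<.68)&(P[...,1]>.1)&(P[...,1]<.3)
    b=roi&(Z>.036)&(Z<.047); print(" bottom z",np.median(Z[b]),b.sum())
    nn,l,st,ce=cv2.connectedComponentsWithStats((roi&(Z>.050)&(Z<.068)).astype(np.uint8))
    for i in range(1,nn):
        if st[i,4]>6: q=P[l==i]; print("  c",ce[i].round(1),st[i,4],q.mean(0).round(4),np.ptp(q,0).round(3),"top",q[q[:,2]>.058].mean(0).round(4))
E
python3 m4.py
```

```text
[0.5547 0.0843 0.2271] [[0.981, -0.193, -0.0], [-0.193, -0.981, -0.001], [-0.0, 0.001, -1.0]] 0.21269695344469933
wrist bench 0.00014945164586060988
 bottom z 0.041957925902066096 16883
  c [179.8 158.9] 82 [0.5959 0.174  0.0588] [0.007 0.008 0.014] top [0.5956 0.1746 0.0604]
top bench -0.0005771201255666547
 bottom z 0.0405833450803903 136
scene bench -0.0011860729086478061
 bottom z 0.04123612819974598 4133
  c [429.5 297.1] 293 [0.4872 0.2456 0.0593] [0.023 0.112 0.018] top [0.4872 0.2454 0.0631]
  c [402.2 290.8] 17 [0.5106 0.1946 0.0565] [0.005 0.008 0.011] top [0.5103 0.1939 0.06  ]
  c [373.5 312.2] 18 [0.5987 0.1783 0.0562] [0.008 0.008 0.012] top [0.5979 0.1783 0.0598]
```

View pics/w3.png

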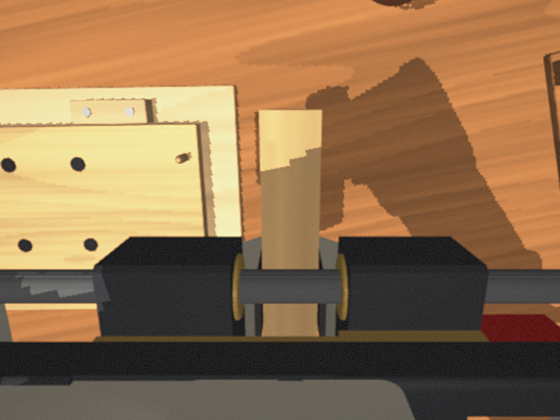

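The wrist view shows the held board down the middle, its end at about (290,110). The planter is on the left with dowel1 at (182,158), and the other dowel is hidden under the gripper. Now I'll measure dowel and board in that same image, plus the planter yaw.

```bash
python3 - <<'E'
from h import *
D=np.load("pics/w3.npz"); P=D["P"]; Z=P[...,2]; rgb=D["rgb"]
s=observe(); M=R.from_rotvec(s["ee_rot"]).as_matrix(); p=s["position"]
v,u=np.mgrid[:420,:560]
m=(np.abs(Z-.2637)<.006)&(v<232)&(v>100)&(u>245)&(u<335); q=P[m]
c=(q-p)@M; print("board in tool: x max",np.percentile(c[:,0],99.5)," y range",np.percentile(c[:,1],[1,99]),"z",np.median(q[:,2]))
# centreline slope in tool frame
bx=np.arange(.02,.07,.005); cy=[np.mean(np.percentile(c[np.abs(c[:,0]-x)<.0025,1],[2,98])) for x in bx]; print(np.round(cy,4), np.degrees(np.polyfit(bx,cy,1)[0]))
# bottom board edges
b=((np.abs(Z-.042)<.004)&(P[...,1]>.12)).astype(np.uint8); b=cv2.morphologyEx(b,cv2.MORPH_OPEN,np.ones((3,3)))
n,l,st,ce=cv2.connectedComponentsWithStats(b); i=1+np.argmax(st[1:,4]); B=l==i
rows=range(135,225); E=np.array([P[r,np.where(B[r])[0].max()] for r in rows]); f=np.polyfit(E[:,0],E[:,1],1); print("open edge angle",np.degrees(np.arctan(f[0])),"y at x=.5956",np.polyval(f,.5956))
cols=range(20,190); E=np.array([P[np.where(B[:,k])[0].min(),k] for k in cols]); g=np.polyfit(E[:,1],E[:,0],1); print("side edge angle",np.degrees(-np.arctan(g[0])),"x at y=.1746",np.polyval(g,.1746), E[::40].round(3).tolist())
k=(Z>.055)&(Z<.07)&(np.abs(P[...,0]-.596)<.012)&(np.abs(P[...,1]-.1745)<.012); q=P[k]; t=q[q[:,2]>q[:,2].max()-.003]; print("tip",t.mean(0),len(t),q[:,2].max(),"px",u[k].mean(),v[k].mean())
E
```

```text
board in tool: x max 0.06637289875826854  y range [-0.00884961  0.01076923] z 0.2638379298146294Traceback (most recent call last):
  File "<stdin>", line 8, in <module>
    return _quantile_unchecked(
        a, q, axis, out, overwrite_input, method, keepdims, weights)
    return _ureduce(a,
                    func=_quantile_ureduce_func,
    ...<5 lines>...
                    overwrite_input=overwrite_input,
                    method=method)
    r = func(a, **kwargs)
    result = _quantile(arr,
                       quantiles=q,
    ...<2 lines>...
                       out=out,
                       weights=wgt)
    slices_having_nans = np.isnan(arr[-1, ...])
                                  ~~~^^^^^^^^^
IndexError: index -1 is out of bounds for axis 0 with size 0
```

```bash
cat > m5.py <<'E'
from h import *
D=np.load("pics/w3.npz"); P=D["P"]; Z=P[...,2]; rgb=D["rgb"]
s=observe(); M=R.from_rotvec(s["ee_rot"]).as_matrix(); p=s["position"]
v,u=np.mgrid[:420,:560]
m=(np.abs(Z-.2637)<.006)&(v<232)&(v>100)&(u>245)&(u<335); q=P[m]
c=(q-p)@M; print("x range",np.percentile(c[:,0],[.5,99.5]))
bx=np.arange(c[:,0].min()+.004,.062,.004); cy=[np.mean(np.percentile(c[np.abs(c[:,0]-x)<.0025,1],[2,98])) for x in bx]; print(np.round(cy,4), np.degrees(np.polyfit(bx,cy,1)[0]))
b=((np.abs(Z-.042)<.004)&(P[...,1]>.12)).astype(np.uint8); b=cv2.morphologyEx(b,cv2.MORPH_OPEN,np.ones((3,3)))
n,l,st,ce=cv2.connectedComponentsWithStats(b); i=1+np.argmax(st[1:,4]); B=l==i
E=np.array([P[r,np.where(B[r])[0].max()] for r in range(135,225)]); f=np.polyfit(E[:,0],E[:,1],1); print("open edge angle",np.degrees(np.arctan(f[0])),"y at x=.5956",np.polyval(f,.5956))
E=np.array([P[np.where(B[:,k])[0].min(),k] for k in range(20,190)]); g=np.polyfit(E[:,1],E[:,0],1); print("side edge angle",np.degrees(-np.arctan(g[0])),"x at y=.1746",np.polyval(g,.1746), E[::40].round(3).tolist())
k=(Z>.055)&(Z<.07)&(np.abs(P[...,0]-.596)<.012)&(np.abs(P[...,1]-.1745)<.012); q=P[k]; t=q[q[:,2]>q[:,2].max()-.003]; print("tip",t.mean(0),len(t),q[:,2].max(),"px",u[k].mean(),v[k].mean())
E
python3 m5.py
```

```text
x range [0.02575543 0.0663729 ]
[0.001  0.001  0.0011 0.0009 0.0009 0.001  0.0011 0.0009 0.0009] -0.10399844574445541
open edge angle -10.250698747648563 y at x=.5956 0.1622672596775483
side edge angle -10.240143970817321 x at y=.1746 0.6256151032707931 [[0.651, 0.315, 0.041], [0.645, 0.279, 0.041], [0.638, 0.242, 0.043], [0.632, 0.207, 0.04], [0.625, 0.171, 0.04]]
tip [0.59579897 0.17479135 0.06238779] 19 0.06429110179924796 px 179.34246575342465 159.05479452054794
```

Everything agrees: dowel1 sits 30 mm from the side edge and 13 mm from the open edge, and the planter yaw is about -10.2°. The joint comes out at TCP ≈ (0.556, 0.183). I'll drop to just above dowel height, 35 mm outside, and compare from the scene camera.

Call:
apply_moves(
  commands=[
    [10,-0.08,0.3,0,0.03],
    [10,0,0.4,-0.2,0],
    [10,0,0.37,-0.4,0],
    [10,0,0,-0.4,0],
    [10,0,0,-0.2,0],
    [10,0,0,0,0],
    [10,0,0,0,0],
  ],
)

```text
clock: 7.55
position: [0.5505, 0.1497, 0.1563]
ee_rot: [-3.129, 0.28, -0.002]
force: [0.0, -0.1, -1.8]
width: 0.214
gripper_force: 45.0
```

```bash
python3 - <<'E'
from h import *
s=observe(); M=R.from_rotvec(s["ee_rot"]).as_matrix(); print(s["position"].round(4),np.degrees(np.arctan2(M[1,0],M[0,0])))
for n,t in(("wrist","w4"),("top","t4"),("scene","s4")):
    rgb,d,P,c=cloud(n); np.savez("pics/%s.npz"%t,rgb=rgb,P=P,d=d); save(t+".png",rgb)
r=np.load("pics/s4.npz")["rgb"]; w=np.load("pics/w4.npz")["rgb"]
save("c4.png",np.hstack([cv2.resize(r[200:350,310:460],(400,400),interpolation=2),cv2.resize(w[60:360,60:360],(400,400),interpolation=2)]))
E
```

```text
[0.5505 0.1497 0.1563] -10.236720266103202
```

View pics/c4.png

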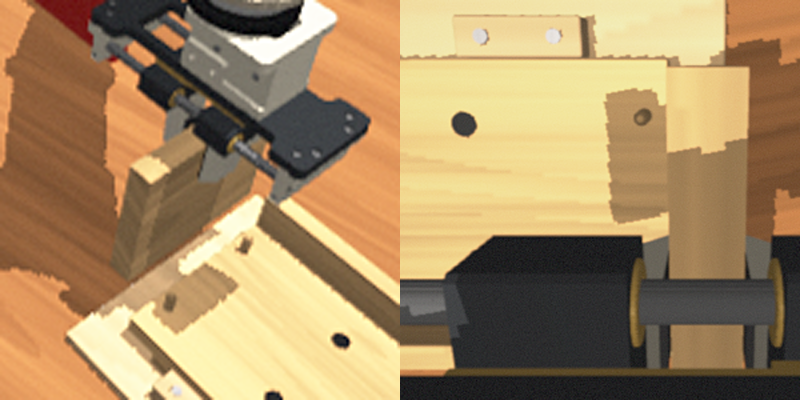

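The left crop (scene) shows the board standing just outside the two dowels, at crop (170,297) and (245,240). The right crop (wrist) shows dowel1 at (643,117) beside the board end at (708,66). I'll measure board against dowels in the scene cloud.

```bash
python3 - <<'E'
from h import *
a=np.radians(-10.24); X=np.array([np.cos(a),np.sin(a)]); Y=np.array([-X[1],X[0]])
J=np.array([.556,.183]); tcp=np.array([.5505,.1497]); print("tcp in J frame",(tcp-J)@X*1e3,(tcp-J)@Y*1e3)
for n in("s4","w4","t4"):
    P=np.load(f"pics/{n}.npz")["P"]; Z=P[...,2]; q=P-[J[0],J[1],0]; x=q[...,0]*X[0]+q[...,1]*X[1]; y=q[...,0]*Y[0]+q[...,1]*Y[1]; x=x*1e3;y=y*1e3
    print(n)
    # dowels
    for sx in(-45,45):
        k=(np.abs(x-sx)<9)&(np.abs(y)<10)&(Z>.050)&(Z<.067); 
        if k.sum()>5: print(" dowel",sx,k.sum(),"xc",(x[k].min()+x[k].max())/2,"yc",(y[k].min()+y[k].max())/2,"zmax",Z[k].max(),"mean",x[k].mean(),y[k].mean())
    f=(np.abs(y+25)<7)&(Z>.085)&(Z<.17)&(np.abs(x)<80)
    if f.sum()>50: print(" face y",np.median(y[f]),f.sum(),"slope deg",np.degrees(np.polyfit(x[f],y[f],1)[0]),"tilt",np.degrees(np.polyfit(Z[f]*1e3,y[f],1)[0]),"x end",[np.percentile(x[f&(np.abs(Z-h)<.01)],99) for h in(.1,.12,.14,.16)],"zmin",[np.percentile(Z[(np.abs(y+25)<7)&(Z>.06)&(np.abs(x-xx)<5)],1).round(4) for xx in(-20,0,20,40,60)])
    t=(np.abs(Z-.1925)<.006)&(np.abs(y+35)<14)&(x>25)&(x<80)
    if t.sum()>20: print(" top z",np.median(Z[t]),"xmax",np.percentile(x[t],99),"y",np.percentile(y[t],[2,98]))
E
```

```text
tcp in J frame 0.5074062140957769 -33.74733380481926
s4
 dowel -45 17 xc -46.9926009801679 yc 2.5799406641739204 zmax 0.0603335095066746 mean -46.762809106240965 3.3373887427445834
 dowel 45 16 xc 42.80389795933907 yc 2.986899916213452 zmax 0.06161099387301083 mean 43.22684346527659 3.421299139258345
 face y -22.3334807414469 867 slope deg -1.053415310588508 tilt -0.5550647577402608 x end [np.float64(69.17157094804548), np.float64(68.42369048381174), np.float64(68.89021389688003), np.float64(68.58951617650193)] zmin [np.float64(0.0746), np.float64(0.0748), np.float64(0.0759), np.float64(0.0887), np.float64(0.0777)]
 top z 0.19204357052581866 xmax 68.45272802172603 y [-41.94472404 -21.79313493]
w4
 dowel 45 120 xc 40.53777391087417 yc -0.7326519117173413 zmax 0.06379909537832401 mean 41.01536387670933 -1.0954520786619792Traceback (most recent call last):
  File "<stdin>", line 12, in <module>
    return _quantile_unchecked(
        a, q, axis, out, overwrite_input, method, keepdims, weights)
    return _ureduce(a,
                    func=_quantile_ureduce_func,
    ...<5 lines>...
                    overwrite_input=overwrite_input,
                    method=method)
    r = func(a, **kwargs)
    result = _quantile(arr,
                       quantiles=q,
    ...<2 lines>...
                       out=out,
                       weights=wgt)
    slices_having_nans = np.isnan(arr[-1, ...])
                                  ~~~^^^^^^^^^
IndexError: index -1 is out of bounds for axis 0 with size 0
```

```bash
python3 - <<'E'
from h import *
a=np.radians(-10.24); X=np.array([np.cos(a),np.sin(a)]); Y=np.array([-X[1],X[0]]); J=np.array([.556,.183])
for n in("w4","s4","t4"):
    P=np.load(f"pics/{n}.npz")["P"]; Z=P[...,2]; q=P-[J[0],J[1],0]; x=(q[...,0]*X[0]+q[...,1]*X[1])*1e3; y=(q[...,0]*Y[0]+q[...,1]*Y[1])*1e3
    t=(np.abs(Z-.193)<.005)&(np.abs(y+33)<13)&(np.abs(x)<80)
    print(n,t.sum(),"z",np.median(Z[t]),"x",np.percentile(x[t],[1,99]))
    for b in range(-70,71,10):
        k=t&(np.abs(x-b)<5)
        if k.sum()>8: print("  ",b,k.sum(),np.percentile(y[k],[3,97]).round(1))
    if n=="s4":
        for h in(.09,.11,.13,.15,.17):
            f=(np.abs(y+23)<6)&(np.abs(Z-h)<.01)&(np.abs(x)<67)
            print("face",h,[ (b,round(float(np.median(y[f&(np.abs(x-b)<7)])),1)) for b in range(-60,61,15) if (f&(np.abs(x-b)<7)).sum()>4])
E
```

```text
w4 11205 z 0.193040448343889 x [-13.94207938  66.69260386]
   -20 13 [-41.3 -26.2]
   -10 1276 [-44.3 -25.3]
   0 479 [-44.5 -25. ]
   10 418 [-44.1 -21.5]
   20 1522 [-44.2 -25.5]
   30 1602 [-44.1 -25.3]
   40 1709 [-44.3 -25.5]
   50 1828 [-44.2 -25.4]
   60 1922 [-44.2 -25.4]
   70 436 [-44.1 -25.4]
s4 300 z 0.19214444034590555 x [ 5.62453837 68.31457602]
   10 38 [-45.6 -22. ]
   20 47 [-40.9 -22.1]
   30 46 [-41.5 -22.2]
   40 43 [-41.  -21.9]
   50 52 [-41.1 -22.3]
   60 45 [-42.  -22.8]
   70 26 [-40.9 -21.7]
face 0.09 [(-60, -22.2), (-45, -22.1), (-30, -22.3), (-15, -22.2), (0, -22.2), (15, -22.3), (30, -22.2), (45, -22.2), (60, -21.8)]
face 0.11 [(-60, -22.4), (-45, -22.0), (-30, -22.5), (-15, -22.1), (0, -22.3), (15, -22.0), (30, -22.2), (45, -22.0), (60, -22.1)]
face 0.13 [(-60, -22.4), (-45, -22.3), (-30, -22.5), (-15, -22.2), (0, -22.4), (15, -22.3), (30, -22.0), (45, -22.3), (60, -22.2)]
face 0.15 [(-60, -22.3), (15, -22.3), (30, -22.5), (45, -22.6), (60, -22.5)]
face 0.17 [(15, -22.1), (30, -22.5), (45, -22.4), (60, -22.6)]
t4 253 z 0.19211782891471585 x [-69.97618363  70.4373341 ]
   -70 23 [-45.  -24.9]
   -60 39 [-44.4 -25.4]
   -50 38 [-44.4 -25.8]
   -40 40 [-45.  -24.9]
   -30 32 [-44.4 -25.3]
   50 17 [-44.4 -24.7]
   60 40 [-44.5 -25.5]
   70 22 [-44.2 -25.7]
```

All three views agree: the board is upright and parallel to the joint, and needs +33.9 mm along planter y and about 0 in x.

Call:
apply_moves(
  commands=[
    [10,0.05,0.28,0,0],
    [10,0.05,0.28,0,0],
    [10,0,0,0,0],
    [10,0,0,-0.07,0],
    [10,0,0,-0.05,0],
    [10,0,0,0,0],
    [10,0,0,0,0],
  ],
)

```text
clock: 8.57
position: [0.556, 0.1829, 0.1481]
ee_rot: [3.129, -0.28, -0.0]
force: [-0.3, -0.0, -2.7]
width: 0.217
gripper_force: 45.0
```

Call:
apply_moves(
  commands=[
    [10,0,0,-0.04,0],
    [10,0,0,-0.04,0],
    [10,0,0,-0.03,0],
    [10,0,0,0,0],
  ],
)

```text
clock: 9.07
position: [0.5559, 0.1832, 0.1413]
ee_rot: [3.129, -0.28, -0.0]
force: [-0.4, -0.1, -2.1]
width: 0.215
gripper_force: 45.0
```

Call:
apply_moves(
  commands=[
    [10,0,0,-0.05,0],
    [10,0,0,-0.05,0],
    [10,0,0,-0.05,0],
    [10,0,0,-0.03,0],
    [10,0,0,0,0],
  ],
)

```text
clock: 9.7
position: [0.5559, 0.1832, 0.1305]
ee_rot: [3.129, -0.28, -0.001]
force: [1.2, 0.5, -2.1]
width: 0.212
gripper_force: 45.0
```

Call:
apply_moves(
  commands=[
    [10,0,0,-0.03,0],
    [10,0,0,-0.03,0],
    [10,0,0,-0.02,0],
    [10,0,0,0,0],
    [10,0,0,0,0],
  ],
)

```text
clock: 10.32
position: [0.556, 0.1833, 0.126]
ee_rot: [-3.129, 0.28, -0.0]
force: [0.3, 0.2, -2.2]
width: 0.215
gripper_force: 45.0
```

Call:
apply_moves(
  commands=[
    [10,0,0,-0.015,0],
    [10,0,0,0,0],
    [10,0,0,0,0],
  ],
)

```text
clock: 10.7
position: [0.5561, 0.1833, 0.1254]
ee_rot: [-3.129, 0.28, -0.001]
force: [-0.5, -0.2, 3.8]
width: 0.217
gripper_force: 45.0
```

Call:
apply_moves(
  commands=[
    [10,0,0,-0.01,0],
    [10,0,0,0,0],
    [10,0,0,0,0],
    [10,0,0,0,0],
  ],
)

```text
clock: 11.2
position: [0.5562, 0.1834, 0.1253]
ee_rot: [-3.129, 0.28, -0.001]
force: [-2.3, -0.2, 9.5]
width: 0.216
gripper_force: 45.0
```

Call:
apply_moves(
  commands=[
    [10,0,0,-0.01,0],
    [10,0,0,0,0],
    [10,0,0,0,0],
    [10,0,0,0,0],
    [10,0,0,0,0],
  ],
)

```text
clock: 11.82
position: [0.5562, 0.1834, 0.1253]
ee_rot: [-3.129, 0.279, -0.002]
force: [-4.2, -1.6, 15.3]
width: 0.215
gripper_force: 45.0
```

```bash
python3 - <<'E'
from h import *
a=np.radians(-10.24); X=np.array([np.cos(a),np.sin(a)]); Y=np.array([-X[1],X[0]]); J=np.array([.556,.183])
for n in("wrist","scene"):
    rgb,d,P,c=cloud(n); save("f_%s.png"%n,rgb); Z=P[...,2]; q=P-[J[0],J[1],0]; x=(q[...,0]*X[0]+q[...,1]*X[1])*1e3; y=(q[...,0]*Y[0]+q[...,1]*Y[1])*1e3
    t=(np.abs(Z-.162)<.006)&(np.abs(y)<14)&(np.abs(x)<80)
    b=(np.abs(Z-.042)<.004)&(y>30)&(y<120)&(np.abs(x)<60)
    print(n,"top z",np.median(Z[t]),"x max",np.percentile(x[t],99),"y",np.percentile(y[t],[3,97]),"bottom z",np.median(Z[b]))
    if n=="scene":
        save("f_c.png",cv2.resize(rgb[190:350,300:460],(560,560),interpolation=2))
        for xx in(-50,-20,10,40,60):
            k=(np.abs(x-xx)<6)&(y>5)&(y<20)&(Z>.05)&(Z<.155); print("  face",xx,np.median(y[k]),np.degrees(np.polyfit(Z[k]*1e3,y[k],1)[0]))
print([observe()[k] for k in("force","width","clock","position")])
E
```

```text
wrist top z 0.16208780267098277 x max 66.27819417652336 y [-10.08842034   8.87435398] bottom z 0.0420579690197764
scene top z 0.16113328759879486 x max 67.93781501974193 y [-9.89077668 11.89371704] bottom z 0.04126841551720106
  face -50 11.854679833068207 0.19711071549758719
  face -20 12.00306265005805 0.305373035454531
  face 10 12.103314732911496 2.1707263797371152
  face 40 11.845500584533601 -0.12021523537699967
  face 60 11.865639212586387 -0.19716094937941997
[array([-4.48902674, -1.97432774, 15.17172624]), 0.2170091840212276, 11.925, array([0.55616855, 0.18343149, 0.12534208])]
```

View pics/f_c.png

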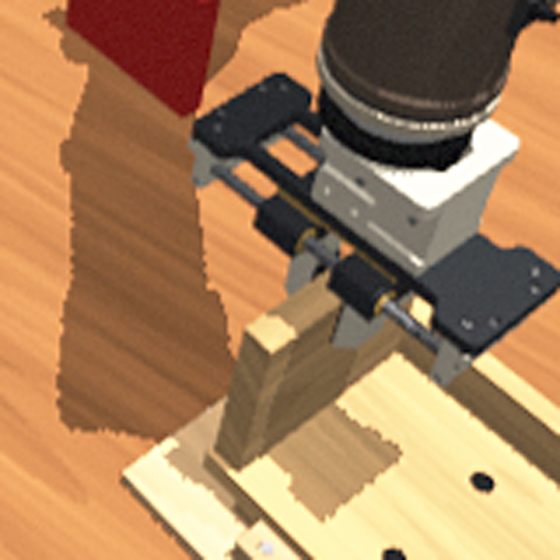

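The crop shows the board standing upright and flush on the bottom board at the open end. Its top is 120 mm above the bottom board in both views, so it is fully home, and the push is steady at 15 N. Handing it in.

```bash
python3 -c "
from cell import arm; print(arm.sign_off())"
```

```text
the job is handed in; nothing more can be done
None
```

The end board is fully home over both dowels, flush on the bottom board, and the arm is still holding it pressed down at about 15 N; the job was handed in at about 12 s, though the sign-off returned no verdict.

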